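# Get the tin out from behind the spice jars

### The arm

A 6-joint arm with a two-finger parallel gripper is mounted at the origin on a cart in front of the work surface, level with it; the furniture and walls round the work are solid. World frame = base frame: x ahead of the robot, y to its left, z up, the work surface at z = 0. Lengths are in mm, angles in degrees, forces in N, time in s.
With the tool pointing down it reaches from about 300 to 850 mm from the base axis. Payload 4.2 kg.
Tool frame: the origin (TCP) lies at the very end of the fingers, on their centre line; the grasp point (between the pads) lies 19 mm behind it; z points along the fingers, y is the line along which they close (so a half turn about z gives the same grasp; the last joint's range is limited). The gripper opens to 91 mm and grips with 3 to 60 N. Pads are 32 mm wide; open, the fingers measure 118 mm over their backs; the gripper's body (76 mm by 178 mm) begins 60 mm behind the grasp point.
Start: joints at [-68.468, 18.312, 89.639, -0, 72.044, -1.146], TCP at [221.695, -530.563, 190.076] pointing down, gripper open.
Joint ranges: [-177.97, 177.97], [-48.28, 115.42], [12.27, 149.76], [-77.06, 257.06], [2.81, 150.46], [-146.56, 146.56]. Speed limits (degrees/s): [147.25, 147.25, 180, 180, 180, 180].

### API

Orientations are given as [roll, pitch, yaw] about the fixed x, y, z axes, in that order (R = Rz(yaw) Ry(pitch) Rx(roll)).
In Python, from workcell import env, eyes gives the robot as it stands.
- The arm moves only by the tool send_rows, never from a script. Its argument "targets" is text: rows parted by semicolons, each of 7 numbers parted by spaces: the shift along the tool's x, y, z in m, then the turn, a rotation vector about the tool's x, y, z in degrees, then the opening in per cent of the stroke, from 0 (shut) to 100 (fully open). A call has 1 to 12 rows; each row is the pose to reach, as a shift and turn from the pose commanded when the call began, along the tool's axes at that moment; what a row does not reach only later rows make up. A row lasts 1/12 s, in which the tool goes at most 41.7 mm and 7.16 degrees, less where a joint would pass 70% of its speed; a pose out of reach is approached as far as the arm can. A call with a gripper value outside its range is refused whole. The fingers move at their own pace and stop on an object; "grip_force" is the grip in N (left out, the last holds). Time passes only in rows, so rows that repeat a pose let the fingers close. It gives the time, the measured TCP pose, the force, the opening and the grip force at its end, in the units of the state.
- env.state(): the state, without advancing time (a new reading comes with each control period).
- eyes.grab_frame(name): name is "scene" or "side" or "wrist"; returns a dict with "image" (400x640x3 uint8, blue, green, red), "fovy" (degrees; the focal length in pixels is half the picture's height over the tangent of half this angle, whatever the lens; pixels are square), "cx", "cy" (the principal point, pixels), "eye" and "attitude" of the camera in the world. Camera axes: x right, y up, looking along -z (the intrinsics and any distortion apply to the point x, -y, -z); pixel columns grow to the right and rows downward; lengths in mm; the calibration is good to about 2 mm. A picture is of the moment at which its call begins. There is no depth.
- env.job_done(): hands the job in; it is judged then, once.
The state is a dict: "time_s": time; "qpos": joint angles; "qvel": joint speeds; "effort": joint torques, N m; "ee_pos": TCP position; "ee_rot": TCP orientation; "force": force on the tool from outside, world axes, zero at the start; "torque": the same for the moment, N m; "gripper_width": finger opening in mm; "gripper_force": force on a finger pad.
Only numpy, scipy, OpenCV 4.12 (cv2) and the standard library are available. Lean on these libraries where they do the work, as an engineer would, in place of code of your own. Each camera call takes 0.05 s, during which the arm holds its last target. There are 200 camera calls.

### The job

The small food tin in the spice caddy is wanted, but three spice jars stand close around it. First clear all three jars to free places on the square blue-rimmed tray; then fetch the tin and stand it in the middle of the round cork mat; only after that put each jar back upright on the very cork spot in the caddy where it stood at the start. Set everything down gently without tipping or dropping it, and leave the white-lidded jar on the tray where it is.

Things in the scene. Friction and masses are not known exactly. Their poses are not given: they have to be found in the camera images.
- caddy: Fixed wooden spice caddy, board 170 (x) by 200 (y) mm, upper face 8 mm above the origin; dark rim 6 mm thick up to 24 mm. Flush cork spots: the tin's (62 mm across) at (22, 0) mm, the jars' (49 mm across) at (22, 60), (22, -60), (-38, 0) mm in its frame; all taken at the start. Origin: centre of its underside, on the worktop, z up. Place and yaw vary.
- tray: Fixed square tray, 200 by 200 mm outside, grey floor 6 mm above the origin, blue rim 6 mm thick up to 21 mm. The side area: jars may stand anywhere on its floor, wholly inside the rim. A white-lidded jar already stands in the quarter at +x, +y of its frame. Origin: centre of its underside, on the worktop, z up. Place and yaw vary.
- mat: Fixed round cork mat, 130 mm across, 8 mm thick. Origin: centre of its underside, on the worktop; z up. Its place varies. Beware: behind the work a wall shelf hangs over the worktop from about 0.35 m up, its front edge roughly from x 0.65, y 0.15 to x 0.50, y -0.40; keep wrist and elbow clear of it.
- tin: Small round food tin, 58 mm across, 72 mm high, dark blue label and bare metal top, 0.18 kg. Stands on the caddy's large cork spot with 8 to 10 mm between it and each of the jars. Origin: centre of its underside, z up.
- jar_red: Spice jar with a red lid, 45 mm across, 106 mm high, 0.11 kg. Round lid 20 mm high, body about as wide. Its origin is the centre of its underside, z up; it is round, its yaw has no meaning. At the start it stands on one of the three outer cork spots of the caddy (which one varies), and it must return to that same spot.
- jar_blue: Spice jar with a gold-yellow lid with a dark blue top and a dark blue label, 42 mm across, 96 mm high, 0.11 kg. Round lid 20 mm high, body about as wide. Its origin is the centre of its underside, z up; it is round, its yaw has no meaning. At the start it stands on one of the three outer cork spots of the caddy (which one varies), and it must return to that same spot.
- jar_green: Spice jar with a gold-yellow lid with a green top, a green label and reddish contents, 42 mm across, 96 mm high, 0.11 kg. Round lid 20 mm high, body about as wide. Its origin is the centre of its underside, z up; it is round, its yaw has no meaning. At the start it stands on one of the three outer cork spots of the caddy (which one varies), and it must return to that same spot.
- bystander: Larger jar with a white lid and a black label, 62 mm across, 103 mm high, loose, standing on the tray at about (45, 45) mm of the tray's frame, to be left there. Origin: centre of its underside, z up.

How it is judged (in metres and radians):
On the way, in this order (a step that is already met when the one before it is completed fails the run):
1. all three spice jars stand upright and released on the tray, the tin still in its place in the caddy (angle between each of jar_red, jar_blue, jar_green's own z axis and vertical below 0.12 rad and z of jar_red in the frame of tray between 0.001 and 0.012 m and x of jar_red in the frame of tray between -0.078 and 0.078 m and y of jar_red in the frame of tray between -0.078 and 0.078 m and contact force between the fingers and jar_red below 0.3 N and linear speed of each of jar_red, jar_blue, jar_green below 0.05 m/s and z of jar_blue in the frame of tray between 0.001 and 0.012 m and x of jar_blue in the frame of tray between -0.078 and 0.078 m and y of jar_blue in the frame of tray between -0.078 and 0.078 m and contact force between the fingers and jar_blue below 0.3 N and z of jar_green in the frame of tray between 0.001 and 0.012 m and x of jar_green in the frame of tray between -0.078 and 0.078 m and y of jar_green in the frame of tray between -0.078 and 0.078 m and contact force between the fingers and jar_green below 0.3 N and distance of tin from where it was at the start of the episode below 0.015 m), for 0.2 s.
2. the tin stands upright and released in the middle of the cork mat, the three jars still on the tray (horizontal distance between tin and mat below 0.015 m and z of tin in the frame of mat between 0.003 and 0.014 m and angle between each of tin, jar_red, jar_blue, jar_green's own z axis and vertical below 0.12 rad and contact force between the fingers and tin below 0.3 N and linear speed of each of tin, jar_red, jar_blue, jar_green below 0.05 m/s and z of jar_red in the frame of tray between 0.001 and 0.012 m and x of jar_red in the frame of tray between -0.078 and 0.078 m and y of jar_red in the frame of tray between -0.078 and 0.078 m and contact force between the fingers and jar_red below 0.3 N and z of jar_blue in the frame of tray between 0.001 and 0.012 m and x of jar_blue in the frame of tray between -0.078 and 0.078 m and y of jar_blue in the frame of tray between -0.078 and 0.078 m and contact force between the fingers and jar_blue below 0.3 N and z of jar_green in the frame of tray between 0.001 and 0.012 m and x of jar_green in the frame of tray between -0.078 and 0.078 m and y of jar_green in the frame of tray between -0.078 and 0.078 m and contact force between the fingers and jar_green below 0.3 N), for 0.2 s.
At the end, for the whole second after the job is handed in: The tin stands upright on the cork mat, its axis within 15 mm of the mat's centre; each spice jar stands upright in the caddy within 15 mm of where it itself stood at the start; the white-lidded jar is upright and within 25 mm of its place; all are released and at rest (horizontal distance between tin and mat below 0.015 m and z of tin in the frame of mat between 0.003 and 0.014 m and angle between each of tin, jar_red, jar_blue, jar_green, bystander's own z axis and vertical below 0.12 rad and contact force between the fingers and tin below 0.3 N and linear speed of each of tin, jar_red, jar_blue, jar_green below 0.05 m/s and distance of each of jar_red, jar_blue, jar_green from where it was at the start of the episode below 0.015 m and contact force between the fingers and jar_red below 0.3 N and contact force between the fingers and jar_blue below 0.3 N and contact force between the fingers and jar_green below 0.3 N and distance of bystander from where it was at the start of the episode below 0.025 m); the robot touches nothing.
It fails at once if a jar or the tin is tipped over (angle between any of jar_red, jar_blue, jar_green, tin, bystander's own z axis and vertical above 0.6 rad).
It fails at once if a jar or the tin is dropped (falls free of the fingers at more than 0.7 m/s, about 25 mm) ((linear speed of jar_red above 0.7 m/s and contact force between the fingers and jar_red below 0.05 N) or (linear speed of jar_blue above 0.7 m/s and contact force between the fingers and jar_blue below 0.05 N) or (linear speed of jar_green above 0.7 m/s and contact force between the fingers and jar_green below 0.05 N) or (linear speed of tin above 0.7 m/s and contact force between the fingers and tin below 0.05 N)).
It fails at once if the white-lidded jar that was already on the tray is pushed more than 25 mm from where it stood (distance of bystander from where it was at the start of the episode above 0.025 m).
It also fails if it takes over 134 s, if anything falls off the work surface, if the arm or the gripper's body presses on something with over 40 N, if the wrist force passes 120 N, or if a joint passes its speed limit or range.

## Working session

There is one attempt and no reset: what is moved stays moved. The work goes in short steps, Python scripts to look and compute and a tool call to move; the robot and the scene stay as the last step left them, time stands still between calls to the robot, and variables do not carry over. Pictures are saved under pics/ and viewed, at most 14 in all, crops included, and the job is handed in when it is done.

Besides the shell and the picture viewer there is one more tool, called after "Call:" as name(argument=value, ...) on one line, values as JSON. send_rows: Moves the arm, as the interface text tells. Its arguments: {"type":"object","properties":{"targets":{"type":"string"},"grip_force":{"type":"number"}},"required":["targets"]}

```bash
ls; mkdir -p pics; python3 - <<'E'
from workcell import env, eyes
import cv2
s=env.state();print(s)
for n in("scene","side","wrist"):
    f=eyes.grab_frame(n);cv2.imwrite(f"pics/{n}0.png",f["image"])
    print(n,{k:v for k,v in f.items() if k!="image"})
E
```

```text
pics
{'time_s': 0.0, 'qpos': array([-6.84684810e+01,  1.83500306e+01,  8.97055695e+01,  3.02461734e-04,
        7.20438957e+01, -1.14574411e+00]), 'qvel': array([-0.07200294, -0.03616253, -0.0521919 ,  0.05168685,  0.06045143,
       -0.01552911]), 'effort': array([-5.25350319e-03, -4.12480867e+01, -2.31978053e+01,  7.23429909e-02,
        4.56997391e-02, -1.32748610e-04]), 'ee_pos': array([ 221.49005225, -530.04046601,  189.24213217]), 'ee_rot': array([-1.79900530e+02, -2.27699403e-03,  2.26771676e+01]), 'force': array([ 0.65138039, -0.07833979,  0.02738833]), 'torque': array([-0.00176984, -0.02454445, -0.03389568]), 'gripper_force': 0.0, 'gripper_width': 90.78900093265634}
scene {'fovy': 49.39180678195813, 'cx': 319.3132780385101, 'cy': 197.70003557785614, 'eye': array([ 105.86700366,  407.69843693, 1092.94448575]), 'attitude': array([  25.90179165,    0.78747298, -140.17530286])}
side {'fovy': 44.58708094069206, 'cx': 319.1357405038135, 'cy': 211.4212527082856, 'eye': array([-121.6333487 , -881.84527277,  649.20206139]), 'attitude': array([ 59.97767384,  -0.60581457, -31.62221026])}
wrist {'fovy': 60.85199447604797, 'cx': 317.86191394296895, 'cy': 200.85418978596002, 'eye': array([ 287.0151724 , -503.47572166,  382.80090158]), 'attitude': array([-1.46816172e+01,  4.07582847e-02, -6.72416373e+01])}
```

View pics/scene0.png

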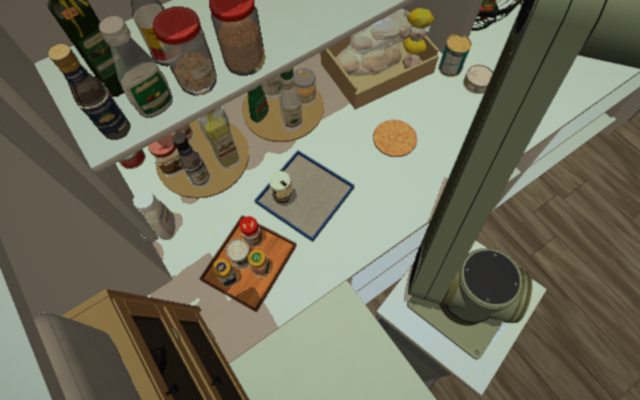

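View pics/side0.png

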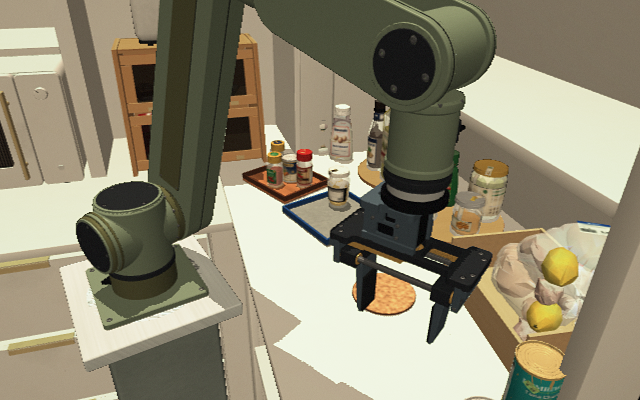

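The scene view shows the caddy with corners near (247,215), (296,243), (256,309), (201,277). The tray corners are near (299,152), (354,184), (312,239), (256,200), with the white-lidded jar at (281,183). The mat is at (395,138), the red lid at (249,224), the blue jar at (224,270), the green jar at (259,259) and the tin at (238,251). The side view agrees with this.

```bash
cat > h.py <<'E'
import numpy as np, cv2, json
from scipy.spatial.transform import Rotation as Ro
def ray(f,u,v):
    F=200/np.tan(np.radians(f["fovy"]/2))
    d=np.array([(u-f["cx"])/F,-(v-f["cy"])/F,-1])
    return Ro.from_euler("xyz",f["attitude"],degrees=True).apply(d)
def px2w(f,u,v,z):
    d=ray(f,u,v);e=np.array(f["eye"]);return e+d*(z-e[2])/d[2]
def w2px(f,p):
    F=200/np.tan(np.radians(f["fovy"]/2))
    c=Ro.from_euler("xyz",f["attitude"],degrees=True).inv().apply(np.array(p)-f["eye"])
    return f["cx"]+F*c[0]/-c[2], f["cy"]-F*c[1]/-c[2]
E
python3 - <<'E'
from workcell import env, eyes
from h import *
f=eyes.grab_frame("scene")
for n,pts,z in(("caddy",[(247,215),(296,243),(256,309),(201,277)],24),("tray",[(299,152),(354,184),(312,239),(256,200)],21)):
    P=np.array([px2w(f,*p,z) for p in pts]);print(n,P.round(),np.linalg.norm(P-np.roll(P,-1,0),axis=1).round(),P.mean(0))
for n,p,z in(("mat",(395,138),8),("matL",(372.5,138),8),("matR",(417.5,138),8),("red",(249,223),106),("blue",(223,268),96),("green",(258,257),96),("tin",(238,251),72),("by",(281,181),103)):
    print(n,px2w(f,*p,z).round())
c=cv2.resize(f["image"][140:320,190:370],None,fx=3.3,fy=3.3,interpolation=cv2.INTER_CUBIC);cv2.imwrite("pics/c1.png",c)
E
```

```text
caddy [[567. 182.  24.]
 [413. 158.  24.]
 [376. 348.  24.]
 [538. 378.  24.]] [156. 194. 165. 199.] [473.13680816 266.36143926  24.        ]
tray [[590. -58.  21.]
 [403. -76.  21.]
 [388. 122.  21.]
 [580. 133.  21.]] [188. 199. 192. 191.] [490.40416054  30.03996387  21.        ]
mat [ 408. -281.    8.]
matL [ 459. -239.    8.]
matR [ 356. -323.    8.]
red [513. 211. 106.]
blue [484. 332.  96.]
green [439. 259.  96.]
tin [496. 276.  72.]
by [531.  73. 103.]
```

View pics/c1.png

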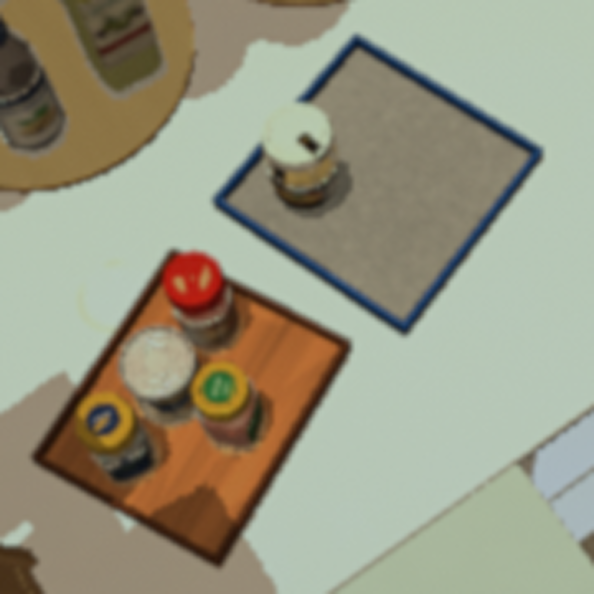

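Call:
send_rows(targets="0.13 -0.08 -0.03 0 0 -34 100;0.261 -0.162 -0.03 0 0 -67 100;0.261 -0.162 -0.03 0 0 -67 100;0.261 -0.162 -0.03 0 0 -67 100;0.261 -0.162 -0.03 0 0 -67 100;0.261 -0.162 -0.03 0 0 -67 100;0.261 -0.162 -0.03 0 0 -67 100;0.261 -0.162 -0.03 0 0 -67 100;0.261 -0.162 -0.03 0 0 -67 100;0.261 -0.162 -0.03 0 0 -67 100;0.261 -0.162 -0.03 0 0 -67 100;0.261 -0.162 -0.03 0 0 -67 100")

```text
time_s: 1.2
ee_pos: [400.0, -280.3, 219.9]
ee_rot: [-180.0, -0.0, 89.6]
force: [-0.7, 0.2, -0.4]
gripper_width: 91.4
gripper_force: 0.0
```

```bash
cat > plan.py <<'E'
# chain: start cmd (x,y,z,yaw) ; print tool-frame shift/turn to each following target
import sys, numpy as np
def step(a,b):
    t=np.radians(a[3]);d=np.array(b[:3],float)-a[:3]
    return [round(v,3) for v in ((d[0]*np.cos(t)+d[1]*np.sin(t))/1e3,(d[0]*np.sin(t)-d[1]*np.cos(t))/1e3,-d[2]/1e3)]+[round(a[3]-b[3],1)]
if __name__=="__main__":
    P=[[float(v) for v in s.split(",")] for s in sys.argv[1:]]
    for b in P[1:]: print(b,step(P[0],b))
E
python3 - <<'E'
from workcell import env, eyes
import cv2,pickle
f=eyes.grab_frame("wrist");cv2.imwrite("pics/w_mat.png",f["image"]);pickle.dump(f,open("mat.pkl","wb"))
E
python3 plan.py 400,-280.5,220,89.7 430,20,230,94 490,270,230,102
```

```text
[430.0, 20.0, 230.0, 94.0] [np.float64(0.301), np.float64(0.028), np.float64(-0.01), -4.3]
[490.0, 270.0, 230.0, 102.0] [np.float64(0.551), np.float64(0.087), np.float64(-0.01), -12.3]
```

View pics/w_mat.png

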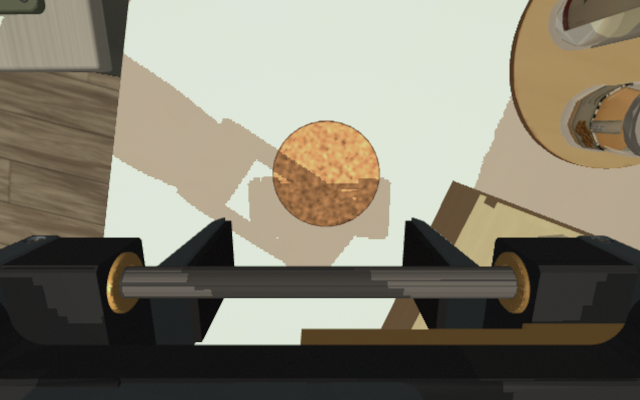

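Mat centre is at about (326,173), 107 px across.

```bash
python3 - <<'E'
import pickle
from h import *
f=pickle.load(open("mat.pkl","rb"))
print(px2w(f,326,173.5,8),px2w(f,272.5,173,8)-px2w(f,380,173,8),px2w(f,326,121,8)-px2w(f,326,226.5,8),f["eye"],f["attitude"])
E
python3 plan.py 400,-280.5,220,89.7 430,-150,220,94 480,10,220,94
```

```text
[ 409.63837536 -282.12706584    8.        ] [-129.54411339    0.70512027    0.        ] [-8.27612222e-02  1.29038466e+02  0.00000000e+00] [ 400.19439877 -209.64704613  413.43235096] [-1.47211384e+01 -3.78326853e-03 -3.11192847e-01]
[430.0, -150.0, 220.0, 94.0] [np.float64(0.131), np.float64(0.029), np.float64(-0.0), -4.3]
[480.0, 10.0, 220.0, 94.0] [np.float64(0.291), np.float64(0.078), np.float64(-0.0), -4.3]
```

Call:
send_rows(targets="0.131 0.029 0 0 0 -4.3 100;0.131 0.029 0 0 0 -4.3 100;0.131 0.029 0 0 0 -4.3 100;0.291 0.078 0 0 0 -4.3 100;0.291 0.078 0 0 0 -4.3 100;0.291 0.078 0 0 0 -4.3 100;0.291 0.078 0 0 0 -4.3 100;0.291 0.078 0 0 0 -4.3 100;0.291 0.078 0 0 0 -4.3 100;0.291 0.078 0 0 0 -4.3 100;0.291 0.078 0 0 0 -4.3 100")

```text
time_s: 2.17
ee_pos: [479.3, 8.7, 219.9]
ee_rot: [-180.0, 0.0, 93.9]
force: [0.4, -0.5, -0.1]
gripper_width: 91.7
gripper_force: 0.0
```

```bash
python3 - <<'E'
from workcell import env, eyes
import cv2,pickle
f=eyes.grab_frame("wrist");cv2.imwrite("pics/w_tray.png",f["image"]);pickle.dump(f,open("tray.pkl","wb"))
E
python3 plan.py 480,10,220,94 490,265,220,102
```

```text
[490.0, 265.0, 220.0, 102.0] [np.float64(0.254), np.float64(0.028), np.float64(-0.0), -8.0]
```

View pics/w_tray.png

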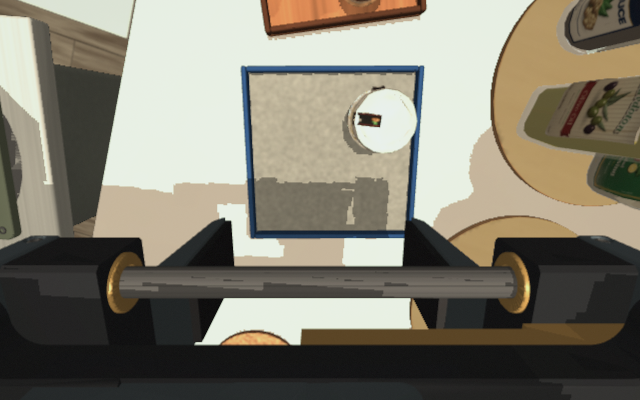

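Tray rim corners are near (242,67), (424,66), (412,238) and (251,238). The white lid is at (383,120).

```bash
python3 - <<'E'
import pickle
from h import *
f=pickle.load(open("tray.pkl","rb"))
P=np.array([px2w(f,*p,21) for p in[(242,67),(424,66),(412,238),(251,238)]]);print(P.round(),np.linalg.norm(P-np.roll(P,-1,0),axis=1).round(),P.mean(0).round(1));
for a,b in((0,1),(3,2),(3,0),(2,1)): d=P[b]-P[a];print(np.degrees(np.arctan2(d[1],d[0])).round(1))
print(px2w(f,383,120,103+6))
E
```

```text
[[389. 120.  21.]
 [585. 134.  21.]
 [600. -63.  21.]
 [403. -76.  21.]] [196. 198. 198. 197.] [494.1  28.7  21. ]
4.3
4.0
93.9
94.2
[531.15448119  75.84286122 109.        ]
```

Call:
send_rows(targets="0.254 0.028 0 0 0 -8 100;0.254 0.028 0 0 0 -8 100;0.254 0.028 0 0 0 -8 100;0.254 0.028 0 0 0 -8 100;0.254 0.028 0 0 0 -8 100;0.254 0.028 0 0 0 -8 100;0.254 0.028 0 0 0 -8 100;0.254 0.028 0 0 0 -8 100;0.254 0.028 0 0 0 -8 100")

```text
time_s: 2.97
ee_pos: [490.2, 263.9, 219.8]
ee_rot: [-180.0, 0.1, 101.9]
force: [0.1, 0.3, 0.1]
gripper_width: 91.1
gripper_force: 0.0
```

```bash
python3 - <<'E'
from workcell import env, eyes
import cv2,pickle
f=eyes.grab_frame("wrist");cv2.imwrite("pics/w_cad.png",f["image"]);pickle.dump(f,open("cad.pkl","wb"))
E
```

```text
(no output)
```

View pics/w_cad.png

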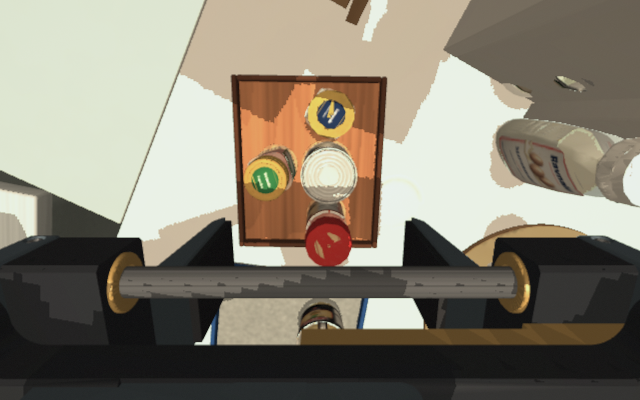

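Wrist view over the caddy shows the blue lid at (330,114), tin top (329,174), green lid (265,179) and red lid (328,242). Rim corners are at (233,76), (386,78), (377,246) and (241,245).

```bash
python3 - <<'E'
import pickle
from h import *
f=pickle.load(open("cad.pkl","rb"))
P=np.array([px2w(f,*p,24) for p in[(233,76),(386,78),(377,246),(241,245)]]);c=P.mean(0);print(P.round(),np.linalg.norm(P-np.roll(P,-1,0),axis=1).round(),c.round(1))
a=[]
for i,j,o in((0,1,0),(3,2,0),(3,0,90),(2,1,90)): d=P[j]-P[i];a.append(np.degrees(np.arctan2(d[1],d[0]))-o)
yaw=np.mean(a);print(np.round(a,1))
L={}
for n,p,z in(("blue",(330,114),104),("tin",(329,174),80),("green",(265,179),104),("red",(328,242),114)):
    L[n]=px2w(f,*p,z)[:2];print(n,L[n].round(1))
d=L["blue"]-L["red"];print("br",np.linalg.norm(d),np.degrees(np.arctan2(d[1],d[0]))-90)
R=lambda t:np.array([[np.cos(t),-np.sin(t)],[np.sin(t),np.cos(t)]])
S={"tin":(22,0),"blue":(22,60),"red":(22,-60),"green":(-38,0)}
# rigid fit of the spots to the lids
A=np.array([S[k] for k in S],float);B=np.array([L[k] for k in S]);ac=A-A.mean(0);bc=B-B.mean(0)
t=np.arctan2((ac[:,0]*bc[:,1]-ac[:,1]*bc[:,0]).sum(),(ac*bc).sum());o=B.mean(0)-R(t)@A.mean(0)
print("fit",np.degrees(t),o)
for k in S: print(k,"fit",(R(t)@S[k]+o).round(1),"corners",(R(np.radians(yaw))@S[k]+c[:2]).round(1))
T=np.array([494.1,28.7])
for p in((-48,-58),(-48,0),(-48,58)): print(p,(R(np.radians(4.1))@p+T).round(1))
E
```

```text
[[378. 350.  24.]
 [540. 382.  24.]
 [579. 192.  24.]
 [416. 158.  24.]] [165. 194. 167. 195.] [478.2 270.5  24. ]
[11.3 11.6 11.2 11.7]
blue [486.  332.8]
tin [498.4 276.3]
green [439.9 263.6]
red [509.1 218.8]
br 116.33957215411519 11.428541423349202
fit 11.615015156377309 [476.47841941 271.47109655]
tin fit [498.  275.9] corners [499.7 274.8]
blue fit [485.9 334.7] corners [487.8 333.6]
red fit [510.1 217.1] corners [511.6 216. ]
green fit [439.3 263.8] corners [440.9 262.9]
(-48, -58) [450.4 -32.6]
(-48, 0) [446.2  25.3]
(-48, 58) [442.1  83.1]
```

```bash
python3 plan.py 490,265.4,220,102 511,216.5,220,101.5 511,216.5,60,101.5
```

```text
[511.0, 216.5, 220.0, 101.5] [np.float64(-0.052), np.float64(0.01), np.float64(-0.0), 0.5]
[511.0, 216.5, 60.0, 101.5] [np.float64(-0.052), np.float64(0.01), np.float64(0.16), 0.5]
```

Call:
send_rows(targets="-0.026 0.005 0 0 0 0.5 100;-0.052 0.01 0.02 0 0 0.5 100;-0.052 0.01 0.05 0 0 0.5 100;-0.052 0.01 0.08 0 0 0.5 100;-0.052 0.01 0.105 0 0 0.5 100;-0.052 0.01 0.125 0 0 0.5 100;-0.052 0.01 0.14 0 0 0.5 100;-0.052 0.01 0.15 0 0 0.5 100;-0.052 0.01 0.16 0 0 0.5 100;-0.052 0.01 0.16 0 0 0.5 100")

```text
time_s: 3.85
ee_pos: [509.8, 215.0, 58.7]
ee_rot: [-179.8, 0.0, 101.4]
force: [-0.1, -0.5, -0.8]
gripper_width: 91.0
gripper_force: 0.0
```

Call:
send_rows(targets="0 0 0 0 0 0 0;0 0 0 0 0 0 0;0 0 0 0 0 0 0;0 0 0 0 0 0 0;0 0 0 0 0 0 0;0 0 0 0 0 0 0", grip_force=15)

```text
time_s: 4.35
ee_pos: [510.7, 216.8, 60.4]
ee_rot: [180.0, -0.0, 101.5]
force: [-0.6, -0.8, 0.2]
gripper_width: 54.2
gripper_force: 0.0
```

Call:
send_rows(targets="0 0 0 0 0 0 0;0 0 0 0 0 0 0;0 0 0 0 0 0 0;0 0 0 0 0 0 0")

```text
time_s: 4.68
ee_pos: [510.6, 216.7, 60.1]
ee_rot: [180.0, 0.0, 101.5]
force: [-0.9, -0.4, 2.0]
gripper_width: 44.5
gripper_force: 15.0
```

```bash
python3 plan.py 511,216.5,60,101.5 480,90,190,98 450.4,-32.6,190,94.1 450.4,-32.6,59,94.1;python3 -c "
from workcell import env;print(env.state())"
```

```text
[480.0, 90.0, 190.0, 98.0] [np.float64(-0.118), np.float64(-0.056), np.float64(-0.13), 3.5]
[450.4, -32.6, 190.0, 94.1] [np.float64(-0.232), np.float64(-0.109), np.float64(-0.13), 7.4]
[450.4, -32.6, 59.0, 94.1] [np.float64(-0.232), np.float64(-0.109), np.float64(0.001), 7.4]
{'time_s': 4.6833, 'qpos': array([ 2.18093986e+01,  2.30485844e+01,  1.02892911e+02, -3.37137492e-03,
        5.40550207e+01,  1.03291715e+01]), 'qvel': array([ 0.00827167, -0.09804782, -0.02732239,  0.04355242,  0.0084311 ,
        0.0576125 ]), 'effort': array([-8.68893578e-02, -4.09750879e+01, -1.90869141e+01,  2.50145607e-02,
       -1.18582905e-01,  1.11905469e-03]), 'ee_pos': array([510.58003772, 216.68272475,  60.13231204]), 'ee_rot': array([1.79996083e+02, 2.06065754e-03, 1.01482206e+02]), 'force': array([-0.88911199, -0.43170108,  1.98084485]), 'torque': array([-0.06755894, -0.0085733 ,  0.00495967]), 'gripper_force': 14.998106004859437, 'gripper_width': 44.45235950498714}
```

Gripped at 44.5 mm, which matches the red jar. Lifting now.

Call:
send_rows(targets="0 0 -0.01 0 0 0 0;0 0 -0.03 0 0 0 0;0 0 -0.055 0 0 0 0;0 0 -0.08 0 0 0 0;0 0 -0.105 0 0 0 0;-0.015 -0.007 -0.125 0 0 1 0;-0.04 -0.019 -0.13 0 0 2 0;-0.065 -0.031 -0.13 0 0 3 0;-0.09 -0.042 -0.13 0 0 4 0;-0.12 -0.056 -0.13 0 0 5 0;-0.15 -0.07 -0.13 0 0 6 0;-0.175 -0.082 -0.13 0 0 7.4 0")

```text
time_s: 5.68
ee_pos: [464.1, 27.0, 190.6]
ee_rot: [180.0, 0.0, 94.0]
force: [0.3, 0.0, -1.0]
gripper_width: 44.0
gripper_force: 15.0
```

```bash
python3 plan.py 465.5,28.7,190,94.1 450.4,-32.6,190,94.1 450.4,-32.6,59,94.1
```

```text
[450.4, -32.6, 190.0, 94.1] [np.float64(-0.06), np.float64(-0.019), np.float64(-0.0), 0.0]
[450.4, -32.6, 59.0, 94.1] [np.float64(-0.06), np.float64(-0.019), np.float64(0.131), 0.0]
```

Call:
send_rows(targets="-0.025 -0.008 0 0 0 0 0;-0.045 -0.014 0 0 0 0 0;-0.06 -0.019 0 0 0 0 0;-0.06 -0.019 0.02 0 0 0 0;-0.06 -0.019 0.045 0 0 0 0;-0.06 -0.019 0.07 0 0 0 0;-0.06 -0.019 0.095 0 0 0 0;-0.06 -0.019 0.112 0 0 0 0;-0.06 -0.019 0.122 0 0 0 0;-0.06 -0.019 0.128 0 0 0 0;-0.06 -0.019 0.131 0 0 0 0;-0.06 -0.019 0.131 0 0 0 0")

```text
time_s: 6.68
ee_pos: [450.4, -32.4, 59.1]
ee_rot: [-180.0, 0.0, 94.1]
force: [0.3, -0.3, -0.8]
gripper_width: 44.1
gripper_force: 15.0
```

Call:
send_rows(targets="0 0 0 0 0 0 0;0 0 0 0 0 0 50;0 0 0 0 0 0 70;0 0 0 0 0 0 90;0 0 0 0 0 0 100;0 0 0 0 0 0 100;0 0 -0.01 0 0 0 100;0 0 -0.04 0 0 0 100;0 0 -0.08 0 0 0 100;0 0 -0.12 0 0 0 100;0 0 -0.141 0 0 0 100")

```text
time_s: 7.6
ee_pos: [452.2, -32.6, 204.5]
ee_rot: [179.6, 0.1, 94.1]
force: [-0.0, -0.5, 0.0]
gripper_width: 90.7
gripper_force: 0.0
```

```bash
python3 plan.py 450.4,-32.6,200,94.1 487,334,200,101.5; python3 plan.py 487,334,60,101.5 442,83,190,94.1 446.2,25.3,190,94.1;
python3 - <<'E'
from workcell import eyes
import cv2
cv2.imwrite("pics/s1.png",eyes.grab_frame("scene")["image"][140:320,190:370])
E
```

```text
[487.0, 334.0, 200.0, 101.5] [np.float64(0.363), np.float64(0.063), np.float64(-0.0), -7.4]
[442.0, 83.0, 190.0, 94.1] [np.float64(-0.237), np.float64(-0.094), np.float64(-0.13), 7.4]
[446.2, 25.3, 190.0, 94.1] [np.float64(-0.294), np.float64(-0.102), np.float64(-0.13), 7.4]
```

View pics/s1.png

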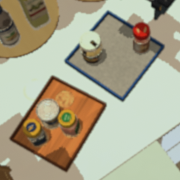

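The red jar stands upright on the tray at crop (142,42), the tin and the other two jars are unmoved, and the red cork spot is empty. Blue is next.

Call:
send_rows(targets="0.363 0.063 0 0 0 -7.4 100;0.363 0.063 0 0 0 -7.4 100;0.363 0.063 0 0 0 -7.4 100;0.363 0.063 0 0 0 -7.4 100;0.363 0.063 0 0 0 -7.4 100;0.363 0.063 0 0 0 -7.4 100;0.363 0.063 0 0 0 -7.4 100;0.363 0.063 0 0 0 -7.4 100;0.363 0.063 0 0 0 -7.4 100;0.363 0.063 0 0 0 -7.4 100;0.363 0.063 0 0 0 -7.4 100")

```text
time_s: 8.57
ee_pos: [486.9, 335.6, 198.8]
ee_rot: [-179.9, 0.1, 101.6]
force: [-0.8, 0.7, -0.7]
gripper_width: 91.2
gripper_force: 0.0
```

Call:
send_rows(targets="0 0 0.02 0 0 0 100;0 0 0.045 0 0 0 100;0 0 0.07 0 0 0 100;0 0 0.095 0 0 0 100;0 0 0.115 0 0 0 100;0 0 0.13 0 0 0 80;0 0 0.14 0 0 0 60;0 0 0.14 0 0 0 50;0 0 0.14 0 0 0 40;0 0 0.14 0 0 0 0;0 0 0.14 0 0 0 0;0 0 0.14 0 0 0 0")

```text
time_s: 9.57
ee_pos: [488.0, 334.5, 61.2]
ee_rot: [179.9, -0.0, 101.5]
force: [-0.0, 0.7, 0.5]
gripper_width: 47.7
gripper_force: 0.0
```

Call:
send_rows(targets="0 0 0 0 0 0 0;0 0 0 0 0 0 0;0 0 0 0 0 0 0;0 0 0 0 0 0 0;0 0 0 0 0 0 0")

```text
time_s: 9.98
ee_pos: [487.7, 334.5, 60.8]
ee_rot: [179.9, -0.0, 101.5]
force: [-1.1, 0.0, 5.4]
gripper_width: 40.3
gripper_force: 15.0
```

Call:
send_rows(targets="0 0 -0.01 0 0 0 0;0 0 -0.03 0 0 0 0;0 0 -0.055 0 0 0 0;0 0 -0.08 0 0 0 0;0 0 -0.105 0 0 0 0;-0.015 -0.005 -0.125 0 0 1 0;-0.04 -0.014 -0.13 0 0 2 0;-0.07 -0.024 -0.13 0 0 3 0;-0.1 -0.035 -0.13 0 0 4 0;-0.13 -0.045 -0.13 0 0 5 0;-0.16 -0.056 -0.13 0 0 6 0;-0.19 -0.066 -0.13 0 0 7.4 0")

```text
time_s: 10.98
ee_pos: [459.6, 133.4, 190.1]
ee_rot: [-180.0, 0.0, 94.1]
force: [-0.0, -0.1, -2.0]
gripper_width: 41.2
gripper_force: 15.0
```

```bash
python3 - <<'E'
from workcell import env
import numpy as np
t=np.radians(101.5);x=487+-.19e3*np.cos(t)-66*np.sin(t);y=334-190*np.sin(t)+66*np.cos(t)
from plan import step
a=[x,y,190,94.1];print(a,env.state()["ee_pos"],step(a,[446.2,25.3,59,94.1]))
E
```

```text
[np.float64(460.20487703429274), np.float64(134.65602245050738), 190, 94.1] [459.63253535 133.38543545 190.07550218] [np.float64(-0.108), np.float64(-0.022), np.float64(0.131), 0.0]
```

Call:
send_rows(targets="-0.03 -0.006 0 0 0 0 0;-0.06 -0.012 0 0 0 0 0;-0.09 -0.018 0 0 0 0 0;-0.108 -0.022 0.01 0 0 0 0;-0.108 -0.022 0.035 0 0 0 0;-0.108 -0.022 0.06 0 0 0 0;-0.108 -0.022 0.085 0 0 0 0;-0.108 -0.022 0.107 0 0 0 0;-0.108 -0.022 0.12 0 0 0 0;-0.108 -0.022 0.127 0 0 0 0;-0.108 -0.022 0.131 0 0 0 0;-0.108 -0.022 0.131 0 0 0 0")

```text
time_s: 11.98
ee_pos: [446.3, 25.5, 59.2]
ee_rot: [-180.0, 0.0, 94.1]
force: [-0.1, -0.0, -0.9]
gripper_width: 40.6
gripper_force: 15.1
```

Call:
send_rows(targets="0 0 0 0 0 0 0;0 0 0 0 0 0 50;0 0 0 0 0 0 70;0 0 0 0 0 0 90;0 0 0 0 0 0 100;0 0 0 0 0 0 100;0 0 -0.01 0 0 0 100;0 0 -0.04 0 0 0 100;0 0 -0.08 0 0 0 100;0 0 -0.12 0 0 0 100;0 0 -0.141 0 0 0 100;0 0 -0.141 0 0 0 100")

```text
time_s: 12.98
ee_pos: [449.6, 25.7, 205.3]
ee_rot: [179.3, 0.0, 94.1]
force: [-0.2, 0.0, -0.3]
gripper_width: 91.5
gripper_force: 0.0
```

```bash
python3 plan.py 446.2,25.3,200,94.1 440,263.4,200,191.5; python3 plan.py 446.2,25.3,200,94.1 440,263.4,200,11.5;python3 plan.py 440,263.4,60,11.5 442,83,190,94.1
```

```text
[440.0, 263.4, 200.0, 191.5] [np.float64(0.238), np.float64(0.011), np.float64(-0.0), -97.4]
[440.0, 263.4, 200.0, 11.5] [np.float64(0.238), np.float64(0.011), np.float64(-0.0), 82.6]
[442.0, 83.0, 190.0, 94.1] [np.float64(-0.034), np.float64(0.177), np.float64(-0.13), -82.6]
```

Call:
send_rows(targets="0.02 0.001 0 0 0 7 100;0.04 0.002 0 0 0 14 100;0.06 0.003 0 0 0 21 100;0.08 0.004 0 0 0 28 100;0.1 0.005 0 0 0 35 100;0.12 0.006 0 0 0 42 100;0.14 0.007 0 0 0 49 100;0.16 0.008 0 0 0 56 100;0.18 0.009 0 0 0 63 100;0.2 0.01 0 0 0 70 100;0.22 0.01 0 0 0 77 100;0.238 0.011 0 0 0 82.6 100")

```text
time_s: 13.98
ee_pos: [439.4, 264.6, 198.7]
ee_rot: [180.0, 0.1, 11.2]
force: [-0.1, -0.5, 0.3]
gripper_width: 91.4
gripper_force: 0.0
```

Call:
send_rows(targets="0 0 0.0 0 0 0 100;0 0 0.03 0 0 0 100;0 0 0.06 0 0 0 100;0 0 0.09 0 0 0 100;0 0 0.115 0 0 0 100;0 0 0.13 0 0 0 80;0 0 0.14 0 0 0 60;0 0 0.14 0 0 0 50;0 0 0.14 0 0 0 40;0 0 0.14 0 0 0 0;0 0 0.14 0 0 0 0;0 0 0.14 0 0 0 0")

```text
time_s: 14.98
ee_pos: [441.0, 264.0, 61.1]
ee_rot: [-180.0, -0.1, 11.5]
force: [-0.8, 1.0, 0.5]
gripper_width: 47.6
gripper_force: 0.0
```

Call:
send_rows(targets="0 0 0 0 0 0 0;0 0 0 0 0 0 0;0 0 0 0 0 0 0;0 0 0 0 0 0 0;0 0 0 0 0 0 0")

```text
time_s: 15.4
ee_pos: [440.9, 263.9, 60.8]
ee_rot: [-180.0, -0.1, 11.5]
force: [-0.3, -1.0, 5.2]
gripper_width: 41.0
gripper_force: 15.0
```

Call:
send_rows(targets="0 0 -0.01 0 0 0 0;0 0 -0.03 0 0 0 0;0 0 -0.055 0 0 0 0;0 0 -0.08 0 0 0 0;0 0 -0.105 0 0 0 0;0 0 -0.125 0 0 0 0;-0.003 0.014 -0.13 0 0 -6 0;-0.006 0.03 -0.13 0 0 -12 0;-0.009 0.046 -0.13 0 0 -18 0;-0.012 0.062 -0.13 0 0 -24 0;-0.015 0.078 -0.13 0 0 -30 0;-0.018 0.094 -0.13 0 0 -36.6 0")

```text
time_s: 16.4
ee_pos: [440.7, 167.3, 190.0]
ee_rot: [-180.0, 0.0, 48.4]
force: [-0.1, 0.8, -1.2]
gripper_width: 41.0
gripper_force: 15.0
```

```bash
python3 - <<'E'
from workcell import env
import numpy as np
from plan import step
t=np.radians(11.5);dx,dy=-18,94
a=[440+dx*np.cos(t)+dy*np.sin(t),263.4+dx*np.sin(t)-dy*np.cos(t),190,48.1]
print(a,env.state()["ee_pos"],step(a,[442,83,59,94.1]))
E
```

```text
[np.float64(441.1019411520416), np.float64(167.69845494613241), 190, 48.1] [440.74526258 167.25984014 190.01921678] [np.float64(-0.062), np.float64(0.057), np.float64(0.131), -46.0]
```

Call:
send_rows(targets="-0.012 0.011 0 0 0 -7 0;-0.024 0.022 0 0 0 -14 0;-0.034 0.031 0 0 0 -21 0;-0.044 0.04 0 0 0 -28 0;-0.054 0.05 0 0 0 -35 0;-0.062 0.057 0 0 0 -42 0;-0.062 0.057 0.01 0 0 -46 0;-0.062 0.057 0.035 0 0 -46 0;-0.062 0.057 0.06 0 0 -46 0;-0.062 0.057 0.085 0 0 -46 0;-0.062 0.057 0.105 0 0 -46 0;-0.062 0.057 0.118 0 0 -46 0")

```text
time_s: 17.4
ee_pos: [440.5, 83.6, 70.1]
ee_rot: [-179.8, 0.0, 94.1]
force: [0.4, -0.2, -1.2]
gripper_width: 41.0
gripper_force: 15.0
```

Call:
send_rows(targets="0 0 0.008 0 0 0 0;0 0 0.013 0 0 0 0;0 0 0.013 0 0 0 0;0 0 0.013 0 0 0 50;0 0 0.013 0 0 0 70;0 0 0.013 0 0 0 90;0 0 0.013 0 0 0 100;0 0 0.013 0 0 0 100;0 0 0 0 0 0 100;0 0 -0.03 0 0 0 100;0 0 -0.06 0 0 0 100;0 0 -0.09 0 0 0 100")

```text
time_s: 18.4
ee_pos: [441.9, 83.8, 163.2]
ee_rot: [-180.0, 0.0, 94.1]
force: [-0.0, -0.8, 0.0]
gripper_width: 91.0
gripper_force: 0.0
```

Call:
send_rows(targets="0 0 -0.038 0 0 0 100;0 0 -0.038 0 0 0 100;0 0 -0.038 0 0 0 100")

```text
time_s: 18.65
ee_pos: [443.8, 84.1, 202.3]
ee_rot: [179.7, -0.0, 94.1]
force: [0.3, -0.1, -0.4]
gripper_width: 91.1
gripper_force: 0.0
```

```bash
python3 plan.py 442,83,200,94.1 495,262,200,101.5 
python3 - <<'E'
from workcell import eyes
import cv2
cv2.imwrite("pics/s2.png",cv2.resize(eyes.grab_frame("scene")["image"][140:320,190:370],None,fx=2.5,fy=2.5))
E
```

```text
[495.0, 262.0, 200.0, 101.5] [np.float64(0.175), np.float64(0.066), np.float64(-0.0), -7.4]
```

View pics/s2.png

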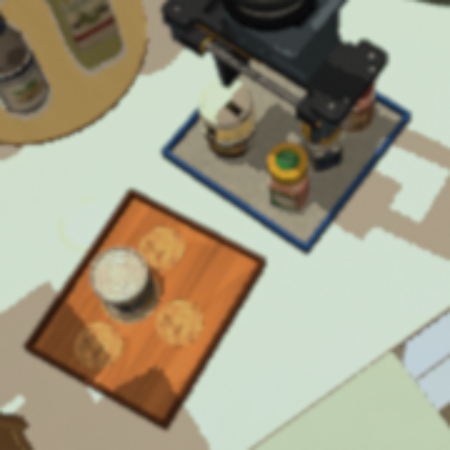

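All three jars are upright on the tray and the tin stands alone in the caddy with the three cork spots free. Fetching the tin.

```bash
python3 plan.py 442,83,200,94.1 498.8,275.4,200,101.5;python3 plan.py 498.8,275.4,36,101.5 470,220,170,101.5 420,-100,170,101.5 409.6,-282.1,170,101.5
```

```text
[498.8, 275.4, 200.0, 101.5] [np.float64(0.188), np.float64(0.07), np.float64(-0.0), -7.4]
[470.0, 220.0, 170.0, 101.5] [np.float64(-0.049), np.float64(-0.039), np.float64(-0.134), 0.0]
[420.0, -100.0, 170.0, 101.5] [np.float64(-0.352), np.float64(-0.152), np.float64(-0.134), 0.0]
[409.6, -282.1, 170.0, 101.5] [np.float64(-0.529), np.float64(-0.199), np.float64(-0.134), 0.0]
```

Call:
send_rows(targets="0.188 0.07 0 0 0 -7.4 100;0.188 0.07 0 0 0 -7.4 100;0.188 0.07 0 0 0 -7.4 100;0.188 0.07 0 0 0 -7.4 100;0.188 0.07 0 0 0 -7.4 100;0.188 0.07 0 0 0 -7.4 100;0.188 0.07 0.02 0 0 -7.4 100;0.188 0.07 0.05 0 0 -7.4 100;0.188 0.07 0.08 0 0 -7.4 100;0.188 0.07 0.11 0 0 -7.4 100;0.188 0.07 0.135 0 0 -7.4 100;0.188 0.07 0.15 0 0 -7.4 100")

```text
time_s: 19.7
ee_pos: [495.5, 274.0, 45.4]
ee_rot: [-179.5, 0.2, 101.5]
force: [0.1, -0.3, 0.4]
gripper_width: 91.2
gripper_force: 0.0
```

Call:
send_rows(targets="0 0 0.008 0 0 0 90;0 0 0.014 0 0 0 80;0 0 0.014 0 0 0 70;0 0 0.014 0 0 0 0;0 0 0.014 0 0 0 0;0 0 0.014 0 0 0 0;0 0 0.014 0 0 0 0;0 0 0.014 0 0 0 0;0 0 0.014 0 0 0 0", grip_force=18)

```text
time_s: 20.45
ee_pos: [499.2, 276.6, 37.1]
ee_rot: [179.9, -0.0, 101.5]
force: [-1.6, 0.1, 6.1]
gripper_width: 56.9
gripper_force: 18.0
```

Call:
send_rows(targets="0 0 -0.01 0 0 0 0;0 0 -0.03 0 0 0 0;0 0 -0.055 0 0 0 0;0 0 -0.08 0 0 0 0;0 0 -0.105 0 0 0 0;-0.01 -0.004 -0.128 0 0 0 0;-0.03 -0.012 -0.144 0 0 0 0;-0.055 -0.021 -0.144 0 0 0 0;-0.085 -0.032 -0.144 0 0 0 0;-0.115 -0.043 -0.144 0 0 0 0;-0.145 -0.055 -0.144 0 0 0 0;-0.175 -0.066 -0.144 0 0 0 0")

```text
time_s: 21.45
ee_pos: [468.1, 90.3, 180.2]
ee_rot: [-180.0, 0.0, 101.5]
force: [0.5, -0.7, -2.2]
gripper_width: 56.9
gripper_force: 18.0
```

Call:
send_rows(targets="-0.03 -0.011 0 0 0 0 0;-0.06 -0.023 0 0 0 0 0;-0.09 -0.034 0 0 0 0 0;-0.12 -0.045 0 0 0 0 0;-0.15 -0.056 0 0 0 0 0;-0.18 -0.068 0 0 0 0 0;-0.21 -0.079 0 0 0 0 0;-0.24 -0.09 0 0 0 0 0;-0.27 -0.102 0 0 0 0 0;-0.3 -0.113 0 0 0 0 0;-0.33 -0.124 0 0 0 0 0;-0.345 -0.13 0 0 0 0 0")

```text
time_s: 22.45
ee_pos: [409.5, -275.6, 180.3]
ee_rot: [-180.0, 0.1, 101.4]
force: [0.4, -0.3, -1.5]
gripper_width: 57.1
gripper_force: 18.0
```

Call:
send_rows(targets="-0.009 -0.003 0 0 0 0 0;-0.009 -0.003 0 0 0 0 0")

```text
time_s: 22.62
ee_pos: [408.8, -283.1, 180.0]
ee_rot: [-180.0, 0.0, 101.3]
force: [-0.1, 0.3, -1.3]
gripper_width: 56.4
gripper_force: 18.0
```

Call:
send_rows(targets="0 0 0.015 0 0 0 0;0 0 0.04 0 0 0 0;0 0 0.065 0 0 0 0;0 0 0.09 0 0 0 0;0 0 0.11 0 0 0 0;0 0 0.125 0 0 0 0;0 0 0.135 0 0 0 0;0 0 0.14 0 0 0 0;0 0 0.143 0 0 0 0;0 0 0.144 0 0 0 0;0 0 0.144 0 0 0 0;0 0 0.144 0 0 0 0")

```text
time_s: 23.62
ee_pos: [409.9, -282.0, 37.0]
ee_rot: [179.9, 0.1, 101.5]
force: [-0.7, 0.1, -1.8]
gripper_width: 56.6
gripper_force: 18.0
```

Call:
send_rows(targets="0 0 0 0 0 0 65;0 0 0 0 0 0 75;0 0 0 0 0 0 90;0 0 0 0 0 0 100;0 0 0 0 0 0 100;0 0 0 0 0 0 100;0 0 -0.01 0 0 0 100;0 0 -0.03 0 0 0 100;0 0 -0.06 0 0 0 100;0 0 -0.1 0 0 0 100;0 0 -0.14 0 0 0 100;0 0 -0.164 0 0 0 100")

```text
time_s: 24.62
ee_pos: [410.3, -282.6, 205.1]
ee_rot: [179.7, 0.3, 101.5]
force: [0.1, -0.2, 1.0]
gripper_width: 91.1
gripper_force: 0.0
```

```bash
python3 - <<'E'
from workcell import eyes,env
import cv2,pickle
print(env.state()["ee_pos"])
f=eyes.grab_frame("wrist");pickle.dump(f,open("mat2.pkl","wb"));cv2.imwrite("pics/w_mat2.png",f["image"])
E
```

```text
[ 410.25276358 -282.57419917  205.11576035]
```

View pics/w_mat2.png

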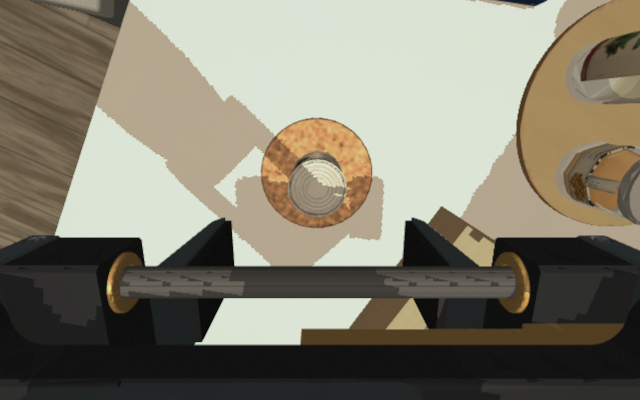

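The tin top is at (317,187) and the mat centre at (317,173). I'll check the offset from those.

```bash
python3 - <<'E'
import pickle
from h import *
f=pickle.load(open("mat2.pkl","rb"))
print(px2w(f,317,173,8),px2w(f,317,187.5,80))
E
python3 plan.py 409.6,-282.1,200,101.5 455,-32.6,200,94.1
```

```text
[ 409.72179533 -282.10353414    8.        ] [ 409.76026065 -283.05447437   80.        ]
[455.0, -32.6, 200.0, 94.1] [np.float64(0.235), np.float64(0.094), np.float64(-0.0), 7.4]
```

The tin is centred to about 1 mm. Now I return the jars, red first.

```bash
python3 plan.py 409.6,-282.1,200,101.5 450.4,-32.6,200,94.1 450.4,-32.6,58,94.1;echo; python3 plan.py 450.4,-32.6,58,94.1 511,216.5,190,101.5 511,216.5,61,101.5; echo;python3 plan.py 511,216.5,200,101.5 446.2,25.3,200,94.1;python3 plan.py 446.2,25.3,58,94.1 487,334,190,101.5;echo;python3 plan.py 487,334,200,101.5 442,83,200,94.1;python3 plan.py 442,83,58,94.1 440,263.4,190,11.5
```

```text
[450.4, -32.6, 200.0, 94.1] [np.float64(0.236), np.float64(0.09), np.float64(-0.0), 7.4]
[450.4, -32.6, 58.0, 94.1] [np.float64(0.236), np.float64(0.09), np.float64(0.142), 7.4]

[511.0, 216.5, 190.0, 101.5] [np.float64(0.244), np.float64(0.078), np.float64(-0.132), -7.4]
[511.0, 216.5, 61.0, 101.5] [np.float64(0.244), np.float64(0.078), np.float64(-0.003), -7.4]

[446.2, 25.3, 200.0, 94.1] [np.float64(-0.174), np.float64(-0.102), np.float64(-0.0), 7.4]
[487.0, 334.0, 190.0, 101.5] [np.float64(0.305), np.float64(0.063), np.float64(-0.132), -7.4]

[442.0, 83.0, 200.0, 94.1] [np.float64(-0.237), np.float64(-0.094), np.float64(-0.0), 7.4]
[440.0, 263.4, 190.0, 11.5] [np.float64(0.18), np.float64(0.011), np.float64(-0.132), 82.6]
```

Call:
send_rows(targets="0.236 0.09 0 0 0 7.4 100;0.236 0.09 0 0 0 7.4 100;0.236 0.09 0 0 0 7.4 100;0.236 0.09 0 0 0 7.4 100;0.236 0.09 0 0 0 7.4 100;0.236 0.09 0 0 0 7.4 100;0.236 0.09 0 0 0 7.4 100;0.236 0.09 0 0 0 7.4 100;0.236 0.09 0.02 0 0 7.4 100;0.236 0.09 0.05 0 0 7.4 100;0.236 0.09 0.08 0 0 7.4 100;0.236 0.09 0.105 0 0 7.4 100")

```text
time_s: 25.67
ee_pos: [449.5, -34.2, 93.7]
ee_rot: [-180.0, 0.0, 94.0]
force: [0.7, -0.2, -0.0]
gripper_width: 91.0
gripper_force: 0.0
```

Call:
send_rows(targets="0 0 0.02 0 0 0 80;0 0 0.032 0 0 0 70;0 0 0.037 0 0 0 60;0 0 0.037 0 0 0 55;0 0 0.037 0 0 0 0;0 0 0.037 0 0 0 0;0 0 0.037 0 0 0 0;0 0 0.037 0 0 0 0;0 0 0.037 0 0 0 0;0 0 0.037 0 0 0 0;0 0 0.037 0 0 0 0", grip_force=15)

```text
time_s: 26.58
ee_pos: [451.1, -32.7, 58.9]
ee_rot: [179.9, 0.0, 94.1]
force: [-1.1, -1.0, 5.9]
gripper_width: 44.1
gripper_force: 15.0
```

Call:
send_rows(targets="0 0 -0.01 0 0 0 0;0 0 -0.03 0 0 0 0;0 0 -0.055 0 0 0 0;0 0 -0.08 0 0 0 0;0 0 -0.105 0 0 0 0;0.013 0.004 -0.125 0 0 -1 0;0.038 0.012 -0.132 0 0 -2 0;0.065 0.021 -0.132 0 0 -3 0;0.094 0.03 -0.132 0 0 -4 0;0.125 0.04 -0.132 0 0 -5 0;0.156 0.05 -0.132 0 0 -6 0;0.184 0.059 -0.132 0 0 -7.4 0")

```text
time_s: 27.58
ee_pos: [495.9, 157.1, 189.8]
ee_rot: [-180.0, -0.0, 101.6]
force: [0.1, -0.0, -1.7]
gripper_width: 43.9
gripper_force: 15.0
```

```bash
python3 plan.py 496,155.1,190,101.5 511,216.5,61,101.5; python3 -c "
from workcell import env;print(env.state()['ee_pos'])"
```

```text
[511.0, 216.5, 61.0, 101.5] [np.float64(0.057), np.float64(0.027), np.float64(0.129), 0.0]
[495.88220487 157.14753358 189.75848624]
```

Call:
send_rows(targets="0.025 0.012 0 0 0 0 0;0.045 0.021 0 0 0 0 0;0.057 0.027 0 0 0 0 0;0.057 0.027 0.015 0 0 0 0;0.057 0.027 0.04 0 0 0 0;0.057 0.027 0.065 0 0 0 0;0.057 0.027 0.09 0 0 0 0;0.057 0.027 0.109 0 0 0 0;0.057 0.027 0.12 0 0 0 0;0.057 0.027 0.126 0 0 0 0;0.057 0.027 0.129 0 0 0 0;0.057 0.027 0.129 0 0 0 0")

```text
time_s: 28.58
ee_pos: [511.1, 216.2, 61.5]
ee_rot: [-180.0, 0.0, 101.5]
force: [-1.0, 0.6, -1.4]
gripper_width: 44.1
gripper_force: 15.0
```

Call:
send_rows(targets="0 0 0 0 0 0 0;0 0 0 0 0 0 50;0 0 0 0 0 0 70;0 0 0 0 0 0 90;0 0 0 0 0 0 100;0 0 0 0 0 0 100;0 0 -0.01 0 0 0 100;0 0 -0.04 0 0 0 100;0 0 -0.08 0 0 0 100;0 0 -0.12 0 0 0 100;0 0 -0.139 0 0 0 100;0 0 -0.139 0 0 0 100")

```text
time_s: 29.58
ee_pos: [514.2, 217.7, 206.6]
ee_rot: [179.3, -0.1, 101.5]
force: [0.5, 0.5, -0.5]
gripper_width: 91.3
gripper_force: 0.0
```

Call:
send_rows(targets="-0.174 -0.102 0 0 0 7.4 100;-0.174 -0.102 0 0 0 7.4 100;-0.174 -0.102 0 0 0 7.4 100;-0.174 -0.102 0 0 0 7.4 100;-0.174 -0.102 0 0 0 7.4 100;-0.174 -0.102 0 0 0 7.4 100;-0.174 -0.102 0 0 0 7.4 100;-0.174 -0.102 0.02 0 0 7.4 100;-0.174 -0.102 0.05 0 0 7.4 100;-0.174 -0.102 0.08 0 0 7.4 100;-0.174 -0.102 0.105 0 0 7.4 100")

```text
time_s: 30.5
ee_pos: [445.6, 26.9, 93.2]
ee_rot: [-180.0, -0.0, 94.2]
force: [-0.3, 0.3, 0.1]
gripper_width: 90.9
gripper_force: 0.0
```

Now pick blue.

Call:
send_rows(targets="0 0 0.02 0 0 0 80;0 0 0.032 0 0 0 70;0 0 0.037 0 0 0 60;0 0 0.037 0 0 0 55;0 0 0.037 0 0 0 0;0 0 0.037 0 0 0 0;0 0 0.037 0 0 0 0;0 0 0.037 0 0 0 0;0 0 0.037 0 0 0 0;0 0 0.037 0 0 0 0;0 0 0.037 0 0 0 0;0 0 0.037 0 0 0 0")

```text
time_s: 31.5
ee_pos: [446.6, 25.7, 58.8]
ee_rot: [179.9, -0.0, 94.1]
force: [-0.3, -0.1, 5.9]
gripper_width: 41.0
gripper_force: 15.0
```

Call:
send_rows(targets="0 0 -0.01 0 0 0 0;0 0 -0.03 0 0 0 0;0 0 -0.055 0 0 0 0;0 0 -0.08 0 0 0 0;0 0 -0.105 0 0 0 0;0.014 0.003 -0.125 0 0 -1 0;0.04 0.008 -0.132 0 0 -2 0;0.07 0.014 -0.132 0 0 -3 0;0.1 0.021 -0.132 0 0 -4 0;0.13 0.027 -0.132 0 0 -5 0;0.16 0.033 -0.132 0 0 -6 0;0.19 0.039 -0.132 0 0 -7.4 0")

```text
time_s: 32.5
ee_pos: [470.7, 219.0, 189.4]
ee_rot: [-179.9, 0.0, 101.5]
force: [1.1, -0.6, -1.9]
gripper_width: 41.1
gripper_force: 15.0
```

```bash
python3 - <<'E'
import numpy as np
from plan import step
t=np.radians(94.1);a=[446.2+190*np.cos(t)+39*np.sin(t),25.3+190*np.sin(t)-39*np.cos(t),190,101.5]
print(a,step(a,[487,334,61,101.5]))
E
```

```text
[np.float64(471.5156761110965), np.float64(217.6021490858541), 190, 101.5] [np.float64(0.111), np.float64(0.038), np.float64(0.129), 0.0]
```

Call:
send_rows(targets="0.03 0.01 0 0 0 0 0;0.06 0.02 0 0 0 0 0;0.09 0.031 0 0 0 0 0;0.111 0.038 0 0 0 0 0;0.111 0.038 0.02 0 0 0 0;0.111 0.038 0.045 0 0 0 0;0.111 0.038 0.07 0 0 0 0;0.111 0.038 0.095 0 0 0 0;0.111 0.038 0.112 0 0 0 0;0.111 0.038 0.123 0 0 0 0;0.111 0.038 0.129 0 0 0 0;0.111 0.038 0.129 0 0 0 0")

```text
time_s: 33.5
ee_pos: [486.2, 334.1, 60.9]
ee_rot: [-180.0, 0.0, 101.5]
force: [0.1, -0.7, -1.7]
gripper_width: 41.3
gripper_force: 15.1
```

Call:
send_rows(targets="0 0 0 0 0 0 0;0 0 0 0 0 0 50;0 0 0 0 0 0 70;0 0 0 0 0 0 90;0 0 0 0 0 0 100;0 0 0 0 0 0 100;0 0 -0.01 0 0 0 100;0 0 -0.04 0 0 0 100;0 0 -0.08 0 0 0 100;0 0 -0.12 0 0 0 100;0 0 -0.139 0 0 0 100;0 0 -0.139 0 0 0 100")

```text
time_s: 34.5
ee_pos: [489.1, 336.1, 206.9]
ee_rot: [179.3, -0.3, 101.5]
force: [0.4, 0.2, 1.0]
gripper_width: 91.2
gripper_force: 0.0
```

Call:
send_rows(targets="-0.237 -0.094 0 0 0 7.4 100;-0.237 -0.094 0 0 0 7.4 100;-0.237 -0.094 0 0 0 7.4 100;-0.237 -0.094 0 0 0 7.4 100;-0.237 -0.094 0 0 0 7.4 100;-0.237 -0.094 0 0 0 7.4 100;-0.237 -0.094 0 0 0 7.4 100;-0.237 -0.094 0 0 0 7.4 100;-0.237 -0.094 0.02 0 0 7.4 100;-0.237 -0.094 0.05 0 0 7.4 100;-0.237 -0.094 0.08 0 0 7.4 100;-0.237 -0.094 0.105 0 0 7.4 100")

```text
time_s: 35.5
ee_pos: [441.1, 84.7, 93.3]
ee_rot: [-180.0, -0.0, 94.1]
force: [-0.5, 0.9, -0.7]
gripper_width: 91.1
gripper_force: 0.0
```

Call:
send_rows(targets="0 0 0.02 0 0 0 80;0 0 0.032 0 0 0 70;0 0 0.037 0 0 0 60;0 0 0.037 0 0 0 55;0 0 0.037 0 0 0 0;0 0 0.037 0 0 0 0;0 0 0.037 0 0 0 0;0 0 0.037 0 0 0 0;0 0 0.037 0 0 0 0;0 0 0.037 0 0 0 0;0 0 0.037 0 0 0 0;0 0 0.037 0 0 0 0")

```text
time_s: 36.5
ee_pos: [442.3, 83.4, 58.8]
ee_rot: [179.9, -0.0, 94.1]
force: [0.8, 0.2, 6.6]
gripper_width: 40.4
gripper_force: 15.0
```

Call:
send_rows(targets="0 0 -0.01 0 0 0 0;0 0 -0.03 0 0 0 0;0 0 -0.055 0 0 0 0;0 0 -0.08 0 0 0 0;0 0 -0.105 0 0 0 0;0 0 -0.125 0 0 3 0;0.012 0.001 -0.132 0 0 9 0;0.027 0.002 -0.132 0 0 15 0;0.042 0.003 -0.132 0 0 21 0;0.057 0.004 -0.132 0 0 27 0;0.072 0.005 -0.132 0 0 33 0;0.088 0.005 -0.132 0 0 39.6 0")

```text
time_s: 37.5
ee_pos: [439.5, 171.7, 189.3]
ee_rot: [-180.0, 0.1, 54.1]
force: [0.9, 0.1, -1.4]
gripper_width: 40.9
gripper_force: 15.0
```

```bash
python3 - <<'E'
import numpy as np
from plan import step
t=np.radians(94.1);a=[442+88*np.cos(t)+5*np.sin(t),83+88*np.sin(t)-5*np.cos(t),190,94.1-39.6]
print(a,step(a,[440,263.4,61,11.5]))
E
```

```text
[np.float64(440.6954288133784), np.float64(171.13227611958652), 190, 54.49999999999999] [np.float64(0.075), np.float64(-0.054), np.float64(0.129), 43.0]
```

Call:
send_rows(targets="0.012 -0.009 0 0 0 7 0;0.024 -0.017 0 0 0 14 0;0.036 -0.026 0 0 0 21 0;0.048 -0.034 0 0 0 28 0;0.06 -0.043 0 0 0 35 0;0.07 -0.05 0 0 0 40 0;0.075 -0.054 0 0 0 43 0;0.075 -0.054 0.015 0 0 43 0;0.075 -0.054 0.04 0 0 43 0;0.075 -0.054 0.065 0 0 43 0;0.075 -0.054 0.09 0 0 43 0;0.075 -0.054 0.11 0 0 43 0")

```text
time_s: 38.5
ee_pos: [438.2, 262.9, 77.6]
ee_rot: [179.9, 0.2, 11.5]
force: [-0.0, -0.0, -2.5]
gripper_width: 41.1
gripper_force: 15.0
```

Call:
send_rows(targets="0 0 0.01 0 0 0 0;0 0 0.016 0 0 0 0;0 0 0.019 0 0 0 0;0 0 0.019 0 0 0 0;0 0 0.019 0 0 0 50;0 0 0.019 0 0 0 70;0 0 0.019 0 0 0 90;0 0 0.019 0 0 0 100;0 0 0.019 0 0 0 100;0 0 0.009 0 0 0 100;0 0 -0.02 0 0 0 100;0 0 -0.06 0 0 0 100")

```text
time_s: 39.5
ee_pos: [437.6, 262.6, 138.9]
ee_rot: [179.9, 0.4, 11.5]
force: [1.0, -0.0, 0.5]
gripper_width: 89.2
gripper_force: 0.0
```

Call:
send_rows(targets="0 0 -0.04 0 0 0 100;-0.02 0.04 -0.06 0 0 0 100;-0.02 0.08 -0.06 0 0 0 100;-0.02 0.12 -0.06 0 0 0 100;-0.02 0.12 -0.06 0 0 0 100;-0.02 0.12 -0.06 0 0 0 100")

```text
time_s: 40.0
ee_pos: [444.4, 140.5, 201.1]
ee_rot: [-180.0, -0.1, 11.2]
force: [1.1, 0.7, -0.3]
gripper_width: 91.4
gripper_force: 0.0
```

```bash
python3 - <<'E'
from workcell import eyes
import cv2,pickle
f=eyes.grab_frame("scene");pickle.dump(f,open("end.pkl","wb"))
cv2.imwrite("pics/s3.png",cv2.resize(f["image"][110:320,190:430],None,fx=3,fy=3,interpolation=cv2.INTER_CUBIC)[:600])
E
```

```text
(no output)
```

View pics/s3.png

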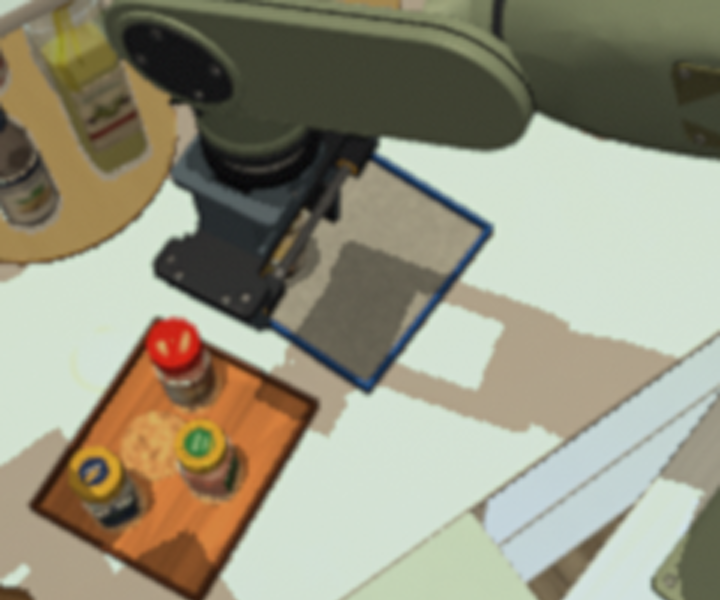

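All three jars stand upright on their original spots. The lids, in full-frame pixels, are red (249,224), green (257,257) and blue (222,267), within 2 px of the start view. Handing in.

```bash
python3 -c "
from workcell import env;print(env.job_done())"
```

```text
the job is handed in; nothing more can be done
None
```

The job is handed in at about 40 s; no verdict came back. By camera, the tin stands about 1 mm from the mat's centre and the three jars stand upright within about 2 px (5 mm) of their starting places; the white-lidded jar was not touched, but the arm hid it in the last picture.

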